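# Fit the jar to the pigment mill

## Robot

A 7-joint arm with a two-finger parallel gripper is mounted at the origin on a cart in front of the work surface, level with it; the furniture and walls round the work are solid. World frame = base frame: x ahead of the robot, y to its left, z up, the work surface at z = 0. Lengths are in m, angles in rad, forces in N, time in s.
With the tool pointing down it reaches from about 0.425 to 0.875 m from the base axis. Payload 4.7 kg.
Tool frame: the origin (TCP) lies midway between the tips of the shut fingers; the grasp point (between the pads) lies 19 mm behind it; z points along the fingers, y is the line along which they close (so a half turn about z gives the same grasp; the last joint's range is limited). The gripper opens to 87 mm and grips with 3 to 60 N. Pads are 19 mm wide; open, the fingers measure 117 mm over their backs; the gripper's body (75 mm by 190 mm) begins 51 mm behind the grasp point.
Start: joints at [1.329, 0.321, -0.07, 1.45, 0.023, 1.371, -0.057], TCP at [0.164, -0.629, 0.223] pointing down, gripper open.
Joint ranges: [-2.86, 2.86], [-0.3, 2.09], [-1.38, 1.24], [0.06, 2.45], [-1.56, 4.7], [0.09, 2.05], [-2.69, 2.69]. Speed limits (rad/s): [2.57, 2.57, 3.14, 3.14, 3.14, 3.14, 3.14].

## Interface

Orientations are given as a rotation vector (axis times angle).
In Python, from bench import ctrl gives the robot as it stands.
- The arm moves only by the tool creep_tool, called after "Emit:" by a JSON object that holds its "op" and its "data", one argument or row to a line. Schema: {"type":"object","properties":{"segments":{"type":"array","items":{"type":"array","items":{"type":"number"},"minItems":5,"maxItems":5},"minItems":1,"maxItems":20},"squeeze":{"type":"number"},"only":{"type":"string"},"quiet":{"type":"boolean"},"lines":{"type":"string"}},"required":["segments"],"additionalProperties":false}. segments is a list of rows, 1 to 20 of them, each of 5 numbers: dx, dy, dz in m, then a turn about the tool's z in rad, then the opening from 0.0 (shut) to 1.0 (fully open); each row is the pose to reach, as a shift and turn from the pose commanded when the call began, along the tool's axes at that moment; what a row does not reach only later rows make up. A row lasts 1/10 s, in which the tool goes at most 0.05 m and 0.15 rad, less where a joint would pass 70% of its speed; a pose out of reach is approached as far as the arm can. The fingers move at their own pace and stop on an object; squeeze is the grip in N (left out, the last holds). Time passes only in rows, so rows that do not move let the fingers close. The tool returns the time, the measured TCP pose, the force, the opening and the grip force at its end. only (a regular expression) keeps the lines of the reply that match it, lines (a string "A,B") keeps lines A to B, and quiet returns only ok. Input that does not fit is refused with a message, and nothing moves.
- ctrl.get_state(): the state, without advancing time (a new reading comes with each control period).
- ctrl.get_image(name): name is "side" or "top"; returns the picture (480x640x3 uint8, red, green, blue); there is no depth.
- ctrl.camera_model(name): a dict with "vertical_fov" (degrees; the focal length in pixels is half the picture's height over the tangent of half this angle, whatever the lens; pixels are square), "cx", "cy" (the principal point, pixels), "rvec" (rotation vector, rad) and "tvec" (3), from world to camera coordinates, as OpenCV has them. Camera axes: x right, y down, z forward; pixel columns grow to the right and rows downward; lengths in m; the calibration is good to about 2 mm. A picture is of the moment at which its call begins. camera_model takes no time and is no camera call.
- ctrl.close_job(): hands the job in; it is judged then, once.
The state is a dict: "time": time; "joint_positions": joint angles; "qd": joint speeds; "joint_torque": joint torques, N m; "position": TCP position; "tool_rot": TCP orientation; "ft_force": force on the tool from outside, world axes, zero at the start; "torque": the same for the moment, N m; "grip_width": opening from 0.0 (shut) to 1.0 (fully open); "grip_force": force on a finger pad.
Only numpy, scipy, OpenCV 4.12 (cv2) and the standard library are available. Lean on these libraries where they do the work, as an engineer would, in place of code of your own. Each camera call takes 0.05 s, during which the arm holds its last target. There are 200 camera calls.

## Task

Make the pigment mill ready for its next run: first lay all the switches on its front ledge over to off (a finger dragged along the bank does it), then set the lidded mill jar gently down on the deck so that it drops fully home on the alignment pegs, moving the clamp out of the way first if it stands over the seat, and last swing the clamp round to its stop so that its nose holds down the jar's foot. Keep the jar upright, and do not knock or shift the water glass, the ink jar and the pigment bottle standing around.

Things in the scene. Friction and masses are not known exactly. Their poses are not given: they have to be found in the camera images.
- mill: Bench pigment mill, grey housing fixed to the worktop, 150 (x) x 160 (y) mm. Origin: centre of its footprint, on the worktop; x to its rear, y to its left, z up. The front (x -75 to -29 mm) is a ledge 28 mm high with four switches; behind it (x -29 to 75) the deck, 48 mm high, with the jar's seat, and the clamp left of it. Yaw up to 0.3 rad either way.
- seat (a point): Centre of the jar's seat, on the deck surface (mill frame x 20, y -12, z 48 mm), axes as the mill's. Round it stand three steel pegs at x +19.5 (rear), y +19.5 and y -19.5 mm, and in the middle a spigot 12 mm thick, 7 mm high. The jar fits them in one direction only: its index tab to the mill's rear, its x axis along the mill's.
- peg_rear (a point): Tip of the rear peg, 10.5 mm above the deck. Each of the three pegs is 9 mm thick, its last 3 mm a cone.
- bank (a point): Middle of the switch bank, on the plate of the front ledge (mill frame x -50, y 0, z 29 mm), axes as the mill's. Four steel levers stand in a row along y at +36, +12, -12 and -36 mm from here. A fingertip 10 to 14 mm above the plate, dragged along the row from y +62 to y -62 mm, lays over all that stand and passes above those that lie.
- bank_left (a point): Foot of the leftmost lever, at plate height. Each lever is 11 mm wide (x), 3.5 to 6 mm thick, of weighted steel, and pivots here about x. Standing it is on, 20 mm high; tipped to the right (-y) until it lies over, its top then 8 mm above the plate, it is off. Past about 0.3 rad it falls over by its own weight; under 1 N at the tip moves it.
- switch_0 (a joint): Angle of the leftmost lever: -0.2 standing (on), 1.3 laid over to the right (off). This one and the rightmost start on, the two between on or off.
- switch_1 (a joint): Second lever from the left, values as switch_0.
- switch_2 (a joint): Third lever from the left, values as switch_0.
- switch_3 (a joint): Rightmost lever, values as switch_0.
- jar: Loose lidded mill jar, 0.3 to 0.56 kg, 78 mm high: round steel foot 88 mm wide and 12 mm high, white porcelain bowl 66 mm wide, steel lid 70 mm wide up to 51 mm height, a grip on top. Origin: centre of the underside, z up; x runs along the grip, to the small index tab that sticks out 9 mm from the foot's edge. Starts left or right of the mill, yaw up to 1.1 rad either way.
- jar_grip (a point): Top centre of the jar's upright flat steel grip, 78 mm above the underside: 13 mm thick (jar's y), 42 mm long (x), 22 mm high above the bridge it stands on. Made to be pinched across its thickness from above. Underside of the jar: three sockets 11.5 mm wide at x +19.5, y +19.5, y -19.5 mm and a 16.5 mm middle hole, 12 mm deep.
- clamp (a joint): Swing clamp left of the seat: 0 wide open, 1.9 at its stop with its nose over the foot of the seated jar. Closes clockwise seen from above; starts between 0 and 1.3; above 0.6 its nose is in the jar's way. Friction holds it where it is left; 1 to 2 N at the knob moves it. The nose reaches 23 mm from the pivot, 2 mm above the seated foot, and meets the foot's edge if the jar is not home.
- clamp_pivot (a point): The clamp's vertical pivot (mill frame x 20, y 50, z 62 mm), axes as the mill's.
- clamp_knob (a point): Top centre of the clamp's black round knob, 105 mm above the worktop; the knob is 15 mm thick, 29 mm high, on a tail 34 mm from the pivot. At joint value a the tail points 1.9 - a rad anticlockwise (from above) of the mill's x axis: the knob goes from the left of the pivot round to behind it, pushed from its front, then its left side.
- water_glass: Water glass, 63 mm wide, 84 mm high; origin at the centre of its underside. Stands on the other side of the mill from the jar. A bystander.
- ink_big: Dark ink jar with black lid, 69 mm wide, 83 mm high; origin at the centre of its underside. Stands close to the mill's right flank. A bystander.
- pigment_jar_0: Glass pigment bottle with stopper, 53 mm wide, 98 mm high; origin at the centre of its underside. Stands near the mill's left rear. A bystander.

How it is judged:
By the outcome, as a careful person would: the job done as asked, in the order asked, and still so for the second after the job is handed in, with the robot touching nothing.
It also fails if it takes over 72 s, if anything falls off the work surface, if the arm or the gripper's body presses on something with over 40 N, if the wrist force passes 120 N, or if a joint passes its speed limit or range.

## Working session

There is one attempt and no reset: what is moved stays moved. The work goes in short steps, Python scripts to look and compute and a tool call to move; the robot and the scene stay as the last step left them, time stands still between calls to the robot, and variables do not carry over. Pictures are saved under pics/ and viewed, at most 10 in all, crops included, and the job is handed in when it is done.

```bash
ls; mkdir -p pics
```

Run:
```python
from bench import ctrl
import cv2
for n in("side","top"):
    im=ctrl.get_image(n); cv2.imwrite(f"pics/{n}0.png",im[:,:,::-1]); print(ctrl.camera_model(n))
s=ctrl.get_state();print(s)
```

```text
bench.py
pics
{'vertical_fov': 49.50155268396095, 'cx': 323.41140248270835, 'cy': 242.9839349287404, 'rvec': array([ 0.14151062, -2.60451149,  1.61264705]), 'tvec': array([0.50928698, 0.11542936, 1.00335159])}
{'vertical_fov': 43.916715653368676, 'cx': 314.6420447936716, 'cy': 241.7218240630454, 'rvec': array([ 2.13274862, -2.13699771,  0.18743357]), 'tvec': array([-0.00626213,  0.55242446,  1.48393309])}
{'time': 0.1, 'joint_positions': array([ 1.32909628,  0.32177045, -0.07009768,  1.4515578 ,  0.0226375 ,
        1.37083517, -0.05690984]), 'qd': array([-0.00126915, -0.00325022,  0.00043102, -0.00222457,  0.00080229,
        0.00013638, -0.00107921]), 'joint_torque': array([ 6.68074190e-04, -4.92571270e+01, -4.05641366e-01, -3.13402569e+01,
       -6.42520166e-02,  3.94469930e-02,  8.73410340e-05]), 'position': array([ 0.1642802 , -0.62836867,  0.2215546 ]), 'tool_rot': array([-3.11419021e+00, -4.00551180e-01,  5.55469308e-04]), 'ft_force': array([-0.15725603,  0.15189915,  0.24105201]), 'torque': array([ 0.02863681, -0.04423823, -0.00104483]), 'grip_force': 0.0, 'grip_width': 0.9999396747820101}
```

View pics/top0.png

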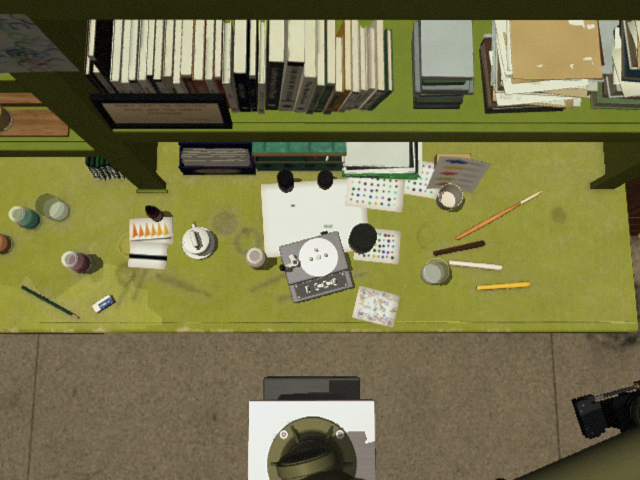

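View pics/side0.png

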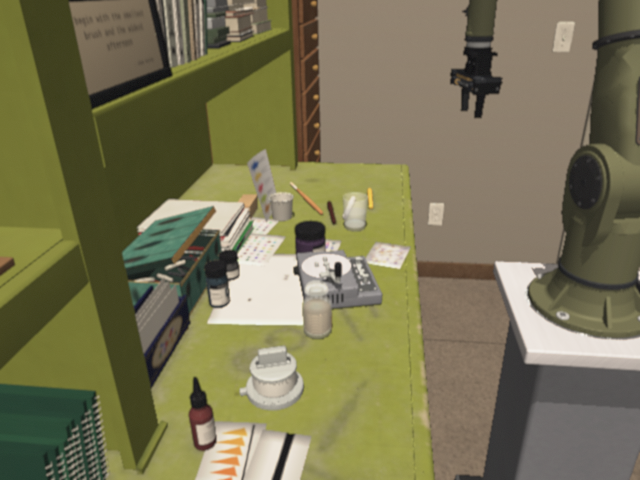

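The top view shows the mill at about (317,267), the jar at (198,242), the pigment bottle at (256,258), the ink jar at (362,238) and the glass at (435,271). I'll enlarge both views.

Run:
```python
import cv2
a=cv2.imread("pics/top0.png")
m=cv2.resize(a[220:310,270:385],None,fx=6.5,fy=6.5,interpolation=cv2.INTER_CUBIC)
cv2.imwrite("pics/c1.png",m)
j=cv2.resize(a[215:275,170:275],None,fx=7,fy=7,interpolation=cv2.INTER_CUBIC)
b=cv2.imread("pics/side0.png")
s=cv2.resize(b[225:415,235:395],None,fx=3.1,fy=3.1,interpolation=cv2.INTER_CUBIC)
cv2.imwrite("pics/c2.png",j);cv2.imwrite("pics/c3.png",s)
```

```text
(no output)
```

View pics/c1.png

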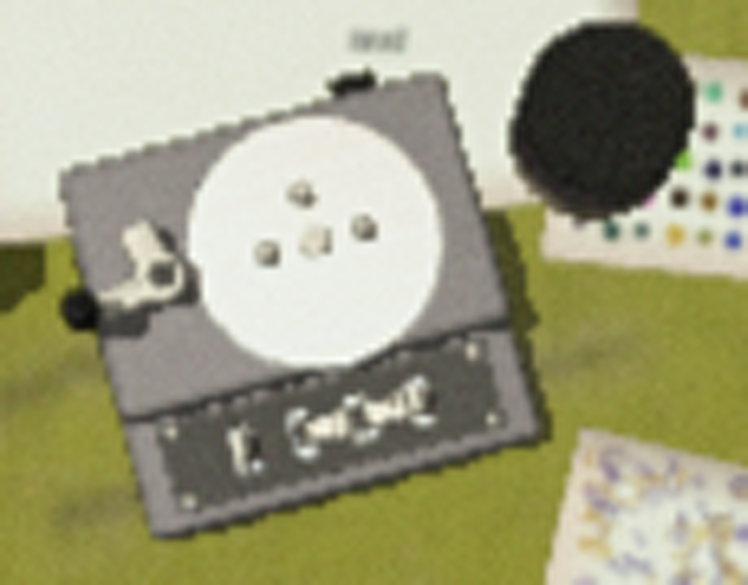

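View pics/c2.png

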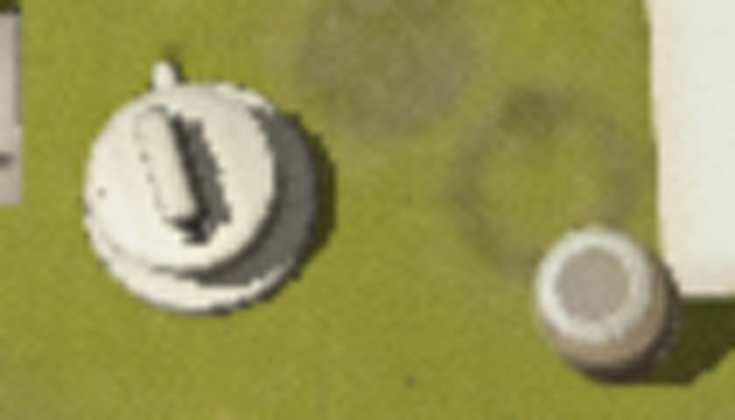

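View pics/c3.png

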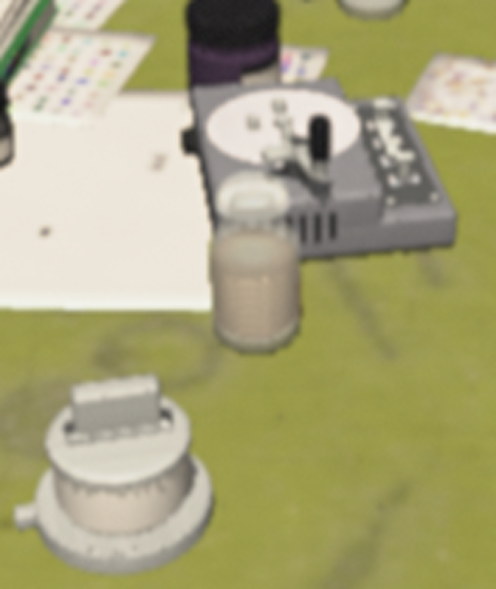

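Crop c1 shows the mill with the leftmost switch standing at about (240,450). The pegs are at (302,193), (267,253) and (364,227), and the clamp's tail points left with its knob at (80,308). Crop c2 shows the jar's lid centred near (181,177) and the tab tip at (162,65). I'll fit the poses next.

Create h.py:
```python
import numpy as np,cv2
from bench import ctrl
from scipy.optimize import least_squares
from scipy.spatial.transform import Rotation as R
CM={n:ctrl.camera_model(n) for n in("side","top")}
def proj(n,P):
    c=CM[n];f=240/np.tan(np.radians(c["vertical_fov"])/2)
    K=np.array([[f,0,c["cx"]],[0,f,c["cy"]],[0,0,1]])
    return cv2.projectPoints(np.atleast_2d(P).astype(float),c["rvec"],c["tvec"],K,None)[0][:,0]
CR={"c1":("top",6.5,270,220),"c2":("top",7,170,215),"c3":("side",3.1,235,225)}
def pc(cr,P):
    n,s,x,y=CR[cr]; return (proj(n,P)-[x,y]+.5)*s-.5
def W(p,P):
    c,s=np.cos(p[2]),np.sin(p[2]);P=np.atleast_2d(P).astype(float)
    return np.c_[p[0]+c*P[:,0]-s*P[:,1],p[1]+s*P[:,0]+c*P[:,1],P[:,2]]
def circ(r,z,x=0,y=0):
    t=np.linspace(0,2*np.pi,181);return np.c_[x+r*np.cos(t),y+r*np.sin(t),0*t+z]
```

Create fit.py:
```python
from h import *
mm=[((75,80,48),62,175),((75,-80,48),440,75),((-29,-80,48),507,322),((-29,80,48),125,415),((-75,80,28),155,535),((-75,-80,28),548,438),
((39.5,-12,58.5),302,193),((20,7.5,58.5),267,253),((20,-31.5,58.5),364,227),((20,-12,55),316,240)]
P=np.array([a[0] for a in mm])/1e3;U=np.array([a[1:] for a in mm])
f=lambda p:((pc("c1",W(p,P))-U)/6.5).ravel()
r=least_squares(f,[.6,0,.2],loss="soft_l1");m=r.x;print("mill",m);print(f(m).reshape(-1,2).round(1).tolist())
for a in np.arange(0,.8,.1):
    t=1.9-a;print(round(a,1),pc("c1",W(m,[.02+.034*np.cos(t),.05+.034*np.sin(t),.105])).round(),pc("c3",W(m,[.02+.034*np.cos(t),.05+.034*np.sin(t),.105])).round())
print("side pegs",pc("c3",W(m,P[6:])).round().tolist(), "pivot",pc("c1",W(m,[.02,.05,.062])))
for y in(36,12,-12,-36): print("lever foot/top",pc("c1",W(m,[[-.05,y/1e3,.029],[-.05,y/1e3+.004,.049]])).round().tolist())
def g(p):
    lt=pc("c2",W(p,circ(.035,.051)));ft=pc("c2",W(p,np.r_[circ(.044,0),circ(.044,.012)]))
    ls=pc("c3",W(p,circ(.035,.051)));fs=pc("c3",W(p,np.r_[circ(.044,0),circ(.044,.012)]))
    tt=pc("c2",W(p,[.053,0,.008]))[0];ts=pc("c3",W(p,[.053,0,.008]))[0]
    gt=pc("c2",W(p,[[.021,0,.078],[-.021,0,.078]]))
    top=[lt[:,0].min()-88,lt[:,1].max()-272,lt[:,0].max()-277,ft[:,1].max()-312,ft[:,0].min()-85,*(tt-[163,62]),*(gt-[[150,108],[182,226]]).ravel()]
    sd=[fs[:,0].min()-36,fs[:,0].max()-213,fs[:,1].max()-568,ls[:,0].min()-46,ls[:,0].max()-190,*(ts-[17,517])]
    return np.r_[np.array(top)/7,np.array(sd)/3.1]
r=least_squares(g,[.62,.27,.2],loss="soft_l1");print("jar",r.x,g(r.x).round(1).tolist())
def b(p):
    q=[p[0],p[1],0];s=pc("c3",W(q,circ(.0265,0)));s2=pc("c3",W(q,circ(.0265,.05)))
    return [s[:,1].max()-348,s2[:,0].min()-212,s2[:,0].max()-300]
print("bottle",least_squares(b,[.6,.13]).x)
def k(p):
    c=pc("c1",W([*p,0],circ(.0345,.083)));return [c[:,0].min()-512,c[:,0].max()-693,c[:,1].min()-20,c[:,1].max()-212]
print("ink",least_squares(k,[.6,-.13]).x, k(least_squares(k,[.6,-.13]).x))
w=lambda p:(proj("top",[p[0],p[1],.05])[0]-[435,271])
print("glass",least_squares(w,[.6,-.3]).x)
```

```bash
python3 fit.py
```

```text
mill [ 0.48984065 -0.00996795  0.25841682]
[[-1.0, -0.7], [0.9, -1.1], [1.4, -0.4], [-0.6, 1.4], [-0.4, 1.0], [-0.6, -0.1], [0.3, -0.1], [0.2, -0.0], [0.1, 0.1], [0.1, 0.2]]
0.0 [[ 85. 314.]] [[318. 116.]]
0.1 [[ 80. 306.]] [[313. 117.]]
0.2 [[ 76. 298.]] [[307. 118.]]
0.3 [[ 73. 290.]] [[302. 119.]]
0.4 [[ 71. 281.]] [[296. 119.]]
0.5 [[ 70. 272.]] [[290. 119.]]
0.6 [[ 70. 263.]] [[284. 119.]]
0.7 [[ 70. 254.]] [[278. 119.]]
side pegs [[248.0, 114.0], [282.0, 126.0], [274.0, 98.0], [278.0, 117.0]] pivot [[162.8822608  279.44176377]]
lever foot/top [[244.0, 451.0], [234.0, 449.0]]
lever foot/top [[303.0, 436.0], [293.0, 434.0]]
lever foot/top [[362.0, 420.0], [353.0, 418.0]]
lever foot/top [[420.0, 405.0], [412.0, 402.0]]
jar [0.55359891 0.29703892 0.33703163] [0.1, 1.3, 0.4, 1.8, 0.3, 0.1, 1.9, 0.3, 1.6, 0.8, 0.3, -1.3, -0.3, 2.6, -0.5, -0.0, -0.8, -0.3]
bottle [0.50755188 0.13154724]
ink [ 0.55713614 -0.12698473] [np.float64(1.3690232805636242), np.float64(-1.3713316853809374), np.float64(8.300672879613671), np.float64(-8.161356172748668)]
glass [ 0.47573694 -0.31385635]
```

Add to h.py:
```python
MILL=np.array([.48984,-.00997,.25842])
def delta(tgt,yaw=None,frm=None):
    "shift along current tool axes to world tgt; turn to tool-x yaw"
    s=ctrl.get_state();r=R.from_rotvec(s["tool_rot"]).as_matrix();p=s["position"] if frm is None else np.array(frm)
    d=r.T@(np.array(tgt)-p);y0=np.arctan2(r[1,0],r[0,0])
    return d.round(4).tolist(),None if yaw is None else round((y0-yaw+np.pi)%(2*np.pi)-np.pi,4),round(y0,4)
```

Run:
```python
from h import *
print(W(MILL,[[-.05,.068,.12],[-.05,-.068,.12]]))
print(delta([.42,-.35,.223],.2584), delta(W(MILL,[-.05,.068,.12])[0]))
```

```text
[[ 0.42412263  0.04299439  0.12      ]
 [ 0.45887788 -0.08848972  0.12      ]]
([0.3178, -0.2046, -0.0011], np.float64(-0.0026), np.float64(0.2558)) ([0.4213, -0.5836, 0.1025], None, np.float64(0.2558))
```

Emit:
{"op": "creep_tool", "data": {
  "segments": [
    [0.04, -0.026, 0, 0, 0],
    [0.08, -0.052, 0, 0, 0],
    [0.12, -0.077, 0, 0, 0],
    [0.16, -0.103, 0, 0, 0],
    [0.2, -0.129, 0, 0, 0],
    [0.24, -0.154, 0, 0, 0],
    [0.28, -0.18, 0, 0, 0],
    [0.318, -0.205, 0, 0, 0],
    [0.33, -0.247, 0.01, 0, 0],
    [0.341, -0.289, 0.02, 0, 0],
    [0.353, -0.331, 0.03, 0, 0],
    [0.364, -0.373, 0.04, 0, 0],
    [0.376, -0.415, 0.05, 0, 0],
    [0.387, -0.457, 0.06, 0, 0],
    [0.399, -0.5, 0.07, 0, 0],
    [0.41, -0.542, 0.08, 0, 0],
    [0.4213, -0.5836, 0.09, -0.0026, 0],
    [0.4213, -0.5836, 0.09, -0.0026, 0],
    [0.4213, -0.5836, 0.09, -0.0026, 0]
  ],
  "squeeze": 20
}}

```text
time: 2.0
position: [0.4239, 0.0429, 0.1322]
tool_rot: [3.114, 0.409, -0.001]
ft_force: [0.9, -0.5, -0.2]
grip_width: 0.006
grip_force: 0.0
```

Run:
```python
from h import *
s=ctrl.get_state();p=s["position"];print(p,delta(p))
o=[]
for n in("top","side"):
    im=ctrl.get_image(n)[:,:,::-1];cv2.imwrite(f"pics/{n}1.png",im)
    u=proj(n,p)[0];print(n,u);x,y=(u-30).astype(int)
    o.append(cv2.resize(im[y:y+60,x:x+60],(400,400),interpolation=cv2.INTER_CUBIC));print(x,y)
cv2.imwrite("pics/g1.png",np.hstack(o))
```

```text
[0.42388209 0.04289409 0.13219491] ([0.0, 0.0, 0.0], None, np.float64(0.2611))
top [293.95421956 288.64759633]
263 258
side [367.804636   242.76211781]
337 212
```

View pics/g1.png

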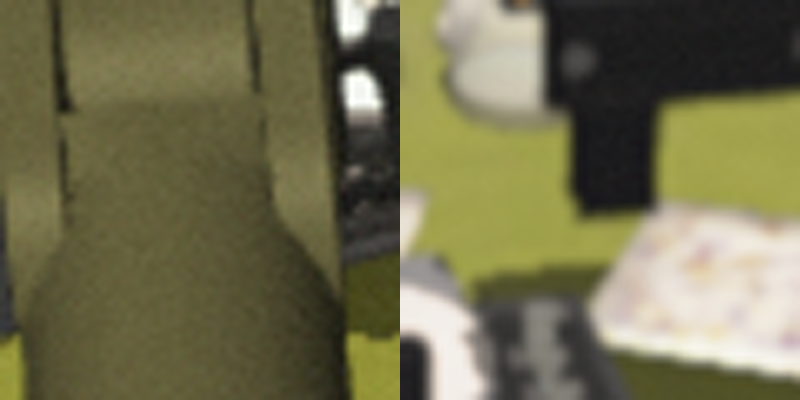

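The side half of g1 shows the fingertip's lower edge within about 1–2 px of its projection, so the calibration holds. Next I'll drag along the bank.

Emit:
{"op": "creep_tool", "data": {
  "segments": [
    [0, 0, 0.04, 0, 0],
    [0, 0, 0.075, 0, 0],
    [0, 0, 0.091, 0, 0],
    [0, 0, 0.091, 0, 0],
    [0, 0.015, 0.091, 0, 0],
    [0, 0.03, 0.091, 0, 0],
    [0, 0.045, 0.091, 0, 0],
    [0, 0.06, 0.091, 0, 0],
    [0, 0.075, 0.091, 0, 0],
    [0, 0.09, 0.091, 0, 0],
    [0, 0.105, 0.091, 0, 0],
    [0, 0.12, 0.091, 0, 0],
    [0, 0.135, 0.091, 0, 0],
    [0, 0.138, 0.091, 0, 0],
    [0, 0.138, 0.05, 0, 0],
    [0, 0.138, 0.0, 0, 0],
    [0, 0.138, -0.05, 0, 0],
    [0, 0.138, -0.1, 0, 0]
  ]
}}

```text
time: 3.9
position: [0.4592, -0.0904, 0.2345]
tool_rot: [3.115, 0.407, -0.0]
ft_force: [1.0, -1.2, -0.2]
grip_width: 0.005
grip_force: 0.0
```

Run:
```python
from h import *
print(delta([.56,.10,.25]),delta([.55360,.29704,.25],.337))
```

```text
([0.1463, -0.1582, -0.0156], None, np.float64(0.2595)) ([0.1906, -0.3503, -0.0156], np.float64(-0.0775), np.float64(0.2595))
```

Emit:
{"op": "creep_tool", "data": {
  "segments": [
    [0.02, -0.035, 0, 0, 0.7],
    [0.04, -0.075, 0, 0, 0.7],
    [0.064, -0.118, 0, 0, 0.7],
    [0.085, -0.158, 0, -0.02, 0.7],
    [0.106, -0.197, 0, -0.04, 0.7],
    [0.127, -0.236, 0, -0.06, 0.7],
    [0.148, -0.274, 0, -0.07, 0.7],
    [0.17, -0.312, 0, -0.0775, 0.7],
    [0.1906, -0.3503, 0.02, -0.0775, 0.7],
    [0.1906, -0.3503, 0.06, -0.0775, 0.7],
    [0.1906, -0.3503, 0.1, -0.0775, 0.7],
    [0.1906, -0.3503, 0.1, -0.0775, 0.7],
    [0.1906, -0.3503, 0.1, -0.0775, 0.7]
  ],
  "squeeze": 20
}}

```text
time: 5.2
position: [0.5542, 0.2963, 0.1327]
tool_rot: [-3.097, -0.525, 0.002]
ft_force: [0.6, -0.2, 0.6]
grip_width: 0.697
grip_force: 0.0
```

Run:
```python
from h import *
print(delta([.55360,.29704,.058],.337))
o=[]
im=ctrl.get_image("top")[:,:,::-1];cv2.imwrite("pics/top2.png",im)
o.append(cv2.resize(im[220:310,270:360],(400,400),interpolation=cv2.INTER_CUBIC))
im=ctrl.get_image("side")[:,:,::-1];cv2.imwrite("pics/side2.png",im)
o.append(cv2.resize(im[310:420,220:330],(400,400),interpolation=cv2.INTER_CUBIC))
cv2.imwrite("pics/g2.png",np.hstack(o))
```

```text
([-0.0002, -0.0009, 0.0747], np.float64(-0.001), np.float64(0.336))
```

View pics/g2.png

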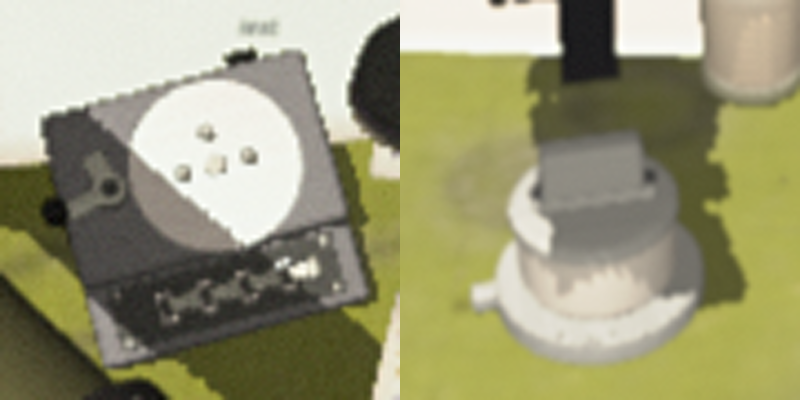

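The left half of g2 shows all four levers lying over. The right half shows the finger at column 590, centred over the grip (540–642), so I'll descend and pinch.

Emit:
{"op": "creep_tool", "data": {
  "segments": [
    [0, 0, 0.03, 0, 0.7],
    [0, 0, 0.055, 0, 0.7],
    [0, 0, 0.068, 0, 0.7],
    [0, 0, 0.0747, 0, 0.7],
    [0, 0, 0.0747, 0, 0.7],
    [0, 0, 0.0747, 0, 0],
    [0, 0, 0.0747, 0, 0],
    [0, 0, 0.0747, 0, 0],
    [0, 0, 0.0747, 0, 0],
    [0, 0, 0.0747, 0, 0],
    [0, 0, 0.0747, 0, 0]
  ],
  "squeeze": 45
}}

```text
time: 6.4
position: [0.5544, 0.2963, 0.0579]
tool_rot: [3.097, 0.525, 0.0]
ft_force: [-0.2, 0.5, -0.2]
grip_width: 0.238
grip_force: 0.0
```

Emit:
{"op": "creep_tool", "data": {
  "segments": [
    [0, 0, -0.01, 0, 0],
    [0, 0, -0.03, 0, 0],
    [0, 0, -0.06, 0, 0],
    [0, 0, -0.09, 0, 0],
    [0, 0, -0.12, 0, 0],
    [0, 0, -0.12, 0, 0],
    [0, 0, -0.12, 0, 0]
  ]
}}

```text
time: 7.1
position: [0.5541, 0.296, 0.1774]
tool_rot: [3.097, 0.525, -0.0]
ft_force: [-0.9, -0.9, -5.1]
grip_width: 0.143
grip_force: 45.0
```

Run:
```python
from h import *
# jar drawn in hand: x offset in tool from tab/foot
s=ctrl.get_state();print(s["position"])
t=W(MILL,[.02,-.012,.058+.048+.07])[0];print("above seat",t,delta(t,.25842))
im=ctrl.get_image("side")[:,:,::-1];cv2.imwrite("pics/side3.png",im)
p=[*s["position"][:2],.336];z=s["position"][2]-.058
print(proj("side",W(p,[[0,0,z],[.053,0,z+.008],[.021,0,z+.078],[-.021,0,z+.078]])))
cv2.imwrite("pics/g3.png",cv2.resize(im[230:380,200:400],(800,600),interpolation=cv2.INTER_CUBIC))
```

```text
[0.55412466 0.29603451 0.17744306]
above seat [ 0.51224254 -0.01646047  0.176     ] ([-0.1426, 0.2812, 0.0016], np.float64(0.0775), np.float64(0.3359))
[[269.51972984 325.10712132]
 [231.84132366 325.64908974]
 [250.70688983 280.09077212]
 [281.20853132 276.35271639]]
```

View pics/g3.png

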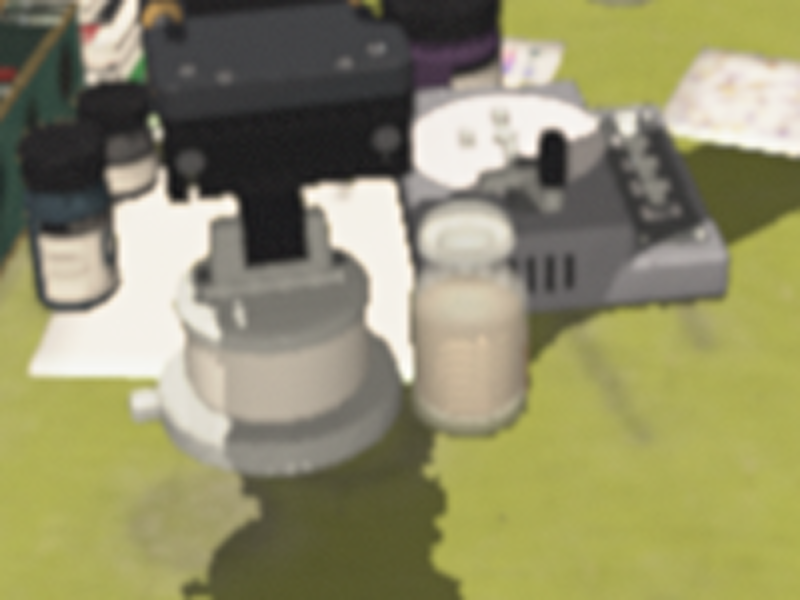

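The side view shows the jar held upright, with the finger at column 273 centred on the grip (212–332). The force reads about 5 N. I'll carry it over the seat.

Emit:
{"op": "creep_tool", "data": {
  "segments": [
    [0, 0, -0.02, 0, 0],
    [-0.01, 0.02, -0.03, 0, 0],
    [-0.028, 0.055, -0.03, 0, 0],
    [-0.046, 0.09, -0.03, 0.02, 0],
    [-0.064, 0.125, -0.03, 0.04, 0],
    [-0.082, 0.16, -0.03, 0.06, 0],
    [-0.099, 0.195, -0.03, 0.0775, 0],
    [-0.117, 0.23, -0.03, 0.0775, 0],
    [-0.131, 0.258, -0.02, 0.0775, 0],
    [-0.139, 0.275, -0.01, 0.0775, 0],
    [-0.1426, 0.2812, 0, 0.0775, 0],
    [-0.1426, 0.2812, 0.02, 0.0775, 0],
    [-0.1426, 0.2812, 0.037, 0.0775, 0],
    [-0.1426, 0.2812, 0.0445, 0.0775, 0],
    [-0.1426, 0.2812, 0.0445, 0.0775, 0],
    [-0.1426, 0.2812, 0.0445, 0.0775, 0]
  ]
}}

```text
time: 8.75
position: [0.5126, -0.0154, 0.1334]
tool_rot: [-3.115, -0.406, -0.0]
ft_force: [1.3, -0.3, -4.2]
grip_width: 0.145
grip_force: 45.0
```

Run:
```python
from h import *
s=ctrl.get_state();p=s["position"];t=W(MILL,[.02,-.012,.133])[0];print(p,s["ft_force"],delta(t,.25842))
o=[]
for n,x,y in(("side",295,210),("top",290,215)):
    im=ctrl.get_image(n)[:,:,::-1];cv2.imwrite(f"pics/{n}4.png",im)
    o.append(cv2.resize(im[y:y+90,x:x+60],(400,600),interpolation=cv2.INTER_CUBIC))
    q=[*p[:2],delta(p)[2]];z=p[2]-.058
    for nm,P in(("tab",[[.053,0,z+.006]]),("foot0",circ(.044,z,0,0)),("foot12",circ(.044,z+.012)),("lid",circ(.035,z+.051)),("grip",[[.021,0,z+.078],[-.021,0,z+.078]]),("pegs",None)):
        if P is None:
            u=proj(n,W(MILL,[[.0395,-.012,.0585],[.02,.0075,.0585],[.02,-.0315,.0585]]))
        else: u=proj(n,W(q,P))
        u=(u-[x,y]+.5)*6.667-.5
        print(n,nm,u.round().tolist() if len(u)<5 else (u.min(0).round(),u.max(0).round()))
cv2.imwrite("pics/g4.png",np.hstack(o))
```

```text
[ 0.51260872 -0.01541984  0.13342105] [ 1.30665539 -0.34877385 -4.18434233] ([-0.0006, 0.0009, 0.0004], np.float64(0.0011), np.float64(0.2595))
side tab [[19.0, 289.0]]
side foot0 (array([ 49., 228.]), array([342., 364.]))
side foot12 (array([ 47., 193.]), array([342., 327.]))
side lid (array([74., 90.]), array([312., 191.]))
side grip [[120.0, 60.0], [263.0, 50.0]]
side pegs [[134.0, 346.0], [207.0, 372.0], [189.0, 311.0]]
top tab [[153.0, 136.0]]
top foot0 (array([ 72., 157.]), array([306., 388.]))
top foot12 (array([ 72., 152.]), array([307., 385.]))
top lid (array([ 95., 157.]), array([287., 347.]))
top grip [[176.0, 184.0], [207.0, 296.0]]
top pegs [[178.0, 231.0], [142.0, 293.0], [241.0, 267.0]]
```

View pics/g4.png

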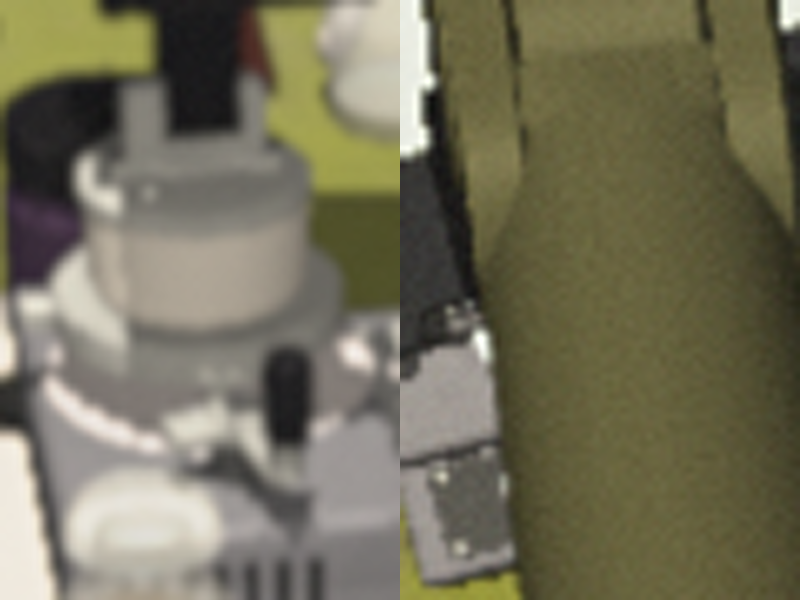

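The side view shows the held jar where it was projected: lid columns 74–312, grip 120–266, biases of half a pixel or less. Next I'll locate the seat disc precisely in the first pictures.

Create disc.py:
```python
from h import *
from scipy.spatial import cKDTree
def fit(n,f):
    a=cv2.imread(f).astype(int);seat=W(MILL,[.02,-.012,.048])[0]
    u=proj(n,seat)[0];x,y=u.astype(int)
    g=cv2.GaussianBlur(a.min(2).astype(np.uint8),(0,0),.6).astype(float)
    # radial edge: subpixel crossing along rays of projected circle
    pts=[];c=proj(n,circ(1,.048)*[.047,.047,1]+[seat[0],seat[1],0])
    for q in c[:-1]:
        t=np.linspace(.7,1.4,141);l=u+(q-u)*t[:,None]
        v=cv2.remap(g.astype(np.float32),l[:,0].astype(np.float32)[None],l[:,1].astype(np.float32)[None],cv2.INTER_LINEAR)[0]
        d=v[8:]-v[:-8];k=d.argmin()
        if d[k]<-30: 
            pts.append(l[k+4])
    pts=np.array(pts)
    def res(p):
        C=proj(n,circ(p[2],.048,p[0],p[1]))
        C=np.array([np.interp(np.linspace(0,180,1441),np.arange(181),C[:,i]) for i in(0,1)]).T
        return cKDTree(C).query(pts)[0]
    r=least_squares(res,[*seat[:2],.047],loss="cauchy",f_scale=.3);e=res(r.x)
    print(n,f,len(pts),r.x.round(4),"in mill",W([0,0,-MILL[2]],[*(r.x[:2]-seat[:2]),0])[0].round(4),"med res",np.median(e).round(2),(e<.5).sum())
fit("top","pics/top0.png");fit("side","pics/side0.png")
p=W(MILL,[.02,-.012,.0])[0];print(proj("side",[p,p+[.001,0,0],p+[0,.001,0]]))
```

```bash
python3 disc.py
```

```text
top pics/top0.png 156 [ 0.5133 -0.0157  0.0499] in mill [0.0012 0.0005 0.    ] med res 0.15 146
side pics/side0.png 33 [ 0.5088 -0.0168  0.0501] in mill [-0.0034  0.0006  0.    ] med res 0.18 30
[[324.66946532 285.68645301]
 [324.18871728 285.66318216]
 [324.61349875 285.93660667]]
```

Emit:
{"op": "creep_tool", "data": {
  "segments": [
    [-0.0025, 0.0005, 0.005, 0.001, 0],
    [-0.0025, 0.0005, 0.01, 0.001, 0],
    [-0.0025, 0.0005, 0.014, 0.001, 0],
    [-0.0025, 0.0005, 0.0165, 0.001, 0],
    [-0.0025, 0.0005, 0.018, 0.001, 0],
    [-0.0025, 0.0005, 0.018, 0.001, 0]
  ]
}}

```text
time: 9.45
position: [0.51, -0.0173, 0.1151]
tool_rot: [-3.115, -0.403, 0.001]
ft_force: [0.3, 0.7, -3.8]
grip_width: 0.144
grip_force: 45.0
```

Emit:
{"op": "creep_tool", "data": {
  "segments": [
    [0, 0, 0.001, 0, 0],
    [0, 0, 0.002, 0, 0],
    [0, 0, 0.002, 0, 0]
  ]
}}

```text
time: 9.75
position: [0.5105, -0.0169, 0.1142]
tool_rot: [3.115, 0.404, 0.001]
ft_force: [-1.7, 1.9, 3.2]
grip_width: 0.141
grip_force: 45.0
```

Emit:
{"op": "creep_tool", "data": {
  "segments": [
    [-0.0008, -0.001, -0.001, 0, 0],
    [-0.0008, -0.001, -0.001, 0, 0],
    [-0.0008, -0.001, 0, 0, 0],
    [-0.0008, -0.001, 0.001, 0, 0],
    [-0.0008, -0.001, 0.001, 0, 0]
  ]
}}

```text
time: 10.25
position: [0.5092, -0.0162, 0.1141]
tool_rot: [3.115, 0.404, -0.001]
ft_force: [-5.8, 1.4, 12.1]
grip_width: 0.144
grip_force: 45.0
```

Emit:
{"op": "creep_tool", "data": {
  "segments": [
    [0, 0, -0.002, 0, 0],
    [-0.0015, -0.0004, -0.002, 0, 0],
    [-0.0015, -0.0004, -0.001, 0, 0],
    [-0.0015, -0.0004, 0, 0, 0],
    [-0.0015, -0.0004, 0, 0, 0]
  ]
}}

```text
time: 10.75
position: [0.5086, -0.0164, 0.1141]
tool_rot: [3.115, 0.403, 0.003]
ft_force: [-3.0, 0.8, 11.7]
grip_width: 0.142
grip_force: 45.0
```

```bash
python3 -c "
from h import *
s=ctrl.get_state();print(s['torque'],s['ft_force'])"
```

```text
[0.07474081 0.65180237 0.01169448] [-2.96137947  0.7965338  11.68316906]
```

Emit:
{"op": "creep_tool", "data": {
  "segments": [
    [-0.0007, 0, 0, 0, 0],
    [-0.0014, 0, 0, 0, 0],
    [-0.0014, 0, 0, 0, 0]
  ]
}}

```text
time: 11.05
position: [0.5086, -0.0164, 0.1142]
tool_rot: [3.115, 0.404, 0.008]
ft_force: [1.1, 1.3, 5.8]
grip_width: 0.142
grip_force: 45.0
```

```bash
python3 -c "
from h import *
s=ctrl.get_state();print(s['torque'],s['position'])"
```

```text
[ 0.20901246 -0.22839904 -0.0289725 ] [ 0.50859941 -0.01639584  0.1141525 ]
```

Emit:
{"op": "creep_tool", "data": {
  "segments": [
    [-0.0007, 0, 0, 0, 0],
    [-0.0014, 0, 0, 0, 0],
    [-0.0014, 0, 0, 0, 0]
  ]
}}

```text
time: 11.35
position: [0.5082, -0.0166, 0.1143]
tool_rot: [3.115, 0.404, 0.011]
ft_force: [3.1, 1.8, 5.7]
grip_width: 0.143
grip_force: 45.0
```

```bash
python3 -c "
from h import *
s=ctrl.get_state();print(s['torque'],s['position'])"
```

```text
[ 0.27172768 -0.84466401 -0.04400405] [ 0.50820457 -0.01661325  0.11432971]
```

Emit:
{"op": "creep_tool", "data": {
  "segments": [
    [0, 0, -0.003, 0, 0],
    [0.0036, -0.0001, -0.003, 0, 0],
    [0.0036, -0.0001, -0.003, 0, 0]
  ]
}}

```text
time: 11.65
position: [0.5079, -0.0167, 0.1147]
tool_rot: [3.116, 0.403, -0.003]
ft_force: [1.5, -0.9, -3.7]
grip_width: 0.145
grip_force: 45.0
```

```bash
python3 -c "
from h import *
s=ctrl.get_state();print(s['torque'],s['position'])"
```

```text
[-0.23460671 -0.66829111  0.00469198] [ 0.50785546 -0.01665762  0.11469708]
```

Emit:
{"op": "creep_tool", "data": {
  "segments": [
    [0, 0, 0.002, 0, 0],
    [0, 0, 0.003, 0, 0],
    [0, 0, 0.003, 0, 0]
  ]
}}

```text
time: 11.95
position: [0.5084, -0.0165, 0.1141]
tool_rot: [3.114, 0.403, -0.001]
ft_force: [-3.0, -0.6, 12.5]
grip_width: 0.141
grip_force: 45.0
```

```bash
python3 -c "
from h import *
s=ctrl.get_state();print(s['torque'],s['position'])"
```

```text
[-0.23669837  0.74348366  0.02399612] [ 0.50838077 -0.01652297  0.11409735]
```

Run:
```python
from h import *
s=ctrl.get_state();p=s["position"];x,y,n=300,215,"side"
im=ctrl.get_image(n)[:,:,::-1];cv2.imwrite("pics/side5.png",im)
a=cv2.imread("pics/side4.png")
cv2.imwrite("pics/g5.png",np.hstack([cv2.resize(b[y:y+75,x:x+50],(400,600),interpolation=cv2.INTER_CUBIC) for b in(a,im)]))
q=[*p[:2],.2595];z=p[2]-.058
for nm,P in(("foot0",circ(.044,z)),("foot12",circ(.044,z+.012)),("lid",circ(.035,z+.051)),("grip",[[.021,.0065,z+.078],[-.021,.0065,z+.078]])):
    u=(proj(n,W(q,P))-[x,y]+.5)*8-.5;print(nm,u.round().tolist() if len(u)<5 else (u.min(0).round(),u.max(0).round()))
```

```text
foot0 (array([ 38., 298.]), array([388., 465.]))
foot12 (array([ 37., 257.]), array([388., 422.]))
lid (array([ 68., 136.]), array([352., 261.]))
grip [[127.0, 115.0], [298.0, 102.0]]
```

View pics/g5.png

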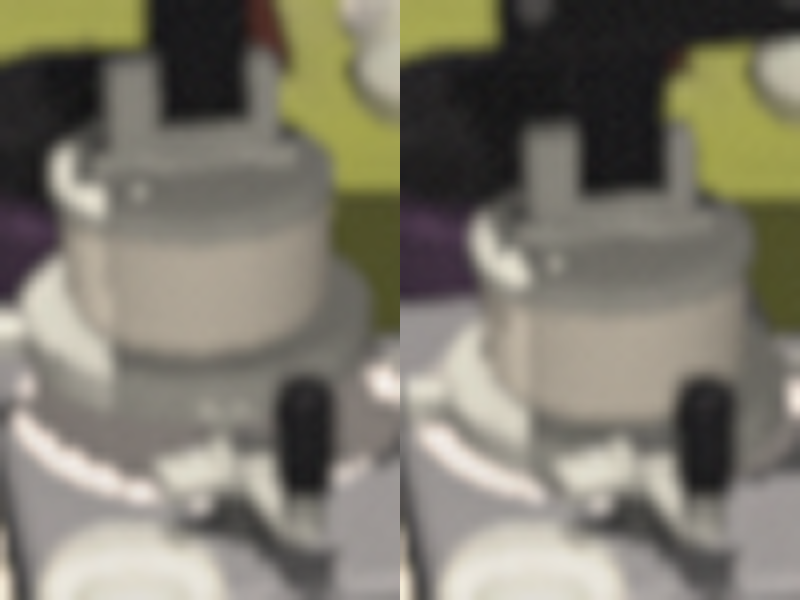

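The right half of g5 shows the jar about 2 mm into the cones. The grip's top edge runs (525,122) to (690,120), which suggests a slight front-down pitch, so I'll measure the tilt numerically.

Create tilt.py:
```python
from h import *
def prof(f,cols,v0,v1):
    g=cv2.GaussianBlur(cv2.cvtColor(cv2.imread(f),cv2.COLOR_BGR2GRAY).astype(np.float32),(0,0),.7)
    for u in cols:
        w=g[v0:v1,u];print(f[5:],u,v0,w.astype(int).tolist())
def main():
    prof("pics/side0.png",(262,268,274,280),340,362)
    prof("pics/side3.png",(255,257,259,278,280,281),270,292)
    prof("pics/side4.png",(315,317,332,333),213,235)
    prof("pics/side5.png",(317,319,320,334,335),221,242)
if __name__=="__main__":main()
```

```bash
python3 tilt.py
```

```text
side0.png 262 340 [144, 144, 143, 144, 144, 144, 146, 152, 166, 184, 199, 208, 212, 207, 190, 171, 161, 158, 158, 157, 156, 155]
side0.png 268 340 [123, 123, 125, 129, 135, 140, 146, 158, 177, 194, 205, 208, 202, 187, 170, 161, 158, 158, 157, 156, 155, 153]
side0.png 274 340 [130, 132, 134, 135, 135, 137, 148, 169, 190, 203, 211, 210, 198, 178, 164, 159, 159, 158, 157, 155, 154, 154]
side0.png 280 340 [138, 140, 141, 142, 143, 150, 168, 188, 200, 208, 209, 199, 180, 165, 159, 158, 157, 156, 155, 153, 153, 157]
side3.png 255 270 [29, 30, 30, 31, 31, 31, 32, 47, 94, 162, 218, 239, 237, 211, 163, 127, 122, 131, 137, 139, 138, 138]
side3.png 257 270 [29, 29, 29, 29, 29, 30, 33, 55, 111, 179, 225, 240, 235, 205, 156, 126, 125, 134, 139, 140, 139, 139]
side3.png 259 270 [29, 29, 29, 30, 31, 31, 30, 34, 53, 88, 123, 145, 145, 129, 109, 103, 108, 117, 122, 123, 124, 126]
side3.png 278 270 [30, 30, 29, 30, 37, 73, 140, 206, 236, 238, 219, 175, 134, 120, 127, 135, 138, 138, 137, 135, 133, 131]
side3.png 280 270 [30, 30, 30, 33, 56, 115, 185, 228, 240, 240, 232, 209, 175, 151, 145, 144, 139, 13
[... 518 characters left out ...]

side4.png 333 213 [79, 74, 69, 63, 60, 58, 60, 69, 85, 103, 116, 124, 127, 128, 128, 128, 126, 124, 123, 124, 129, 131]
side5.png 317 221 [28, 27, 26, 24, 23, 23, 24, 27, 38, 61, 88, 108, 119, 123, 123, 122, 122, 122, 122, 120, 118]
side5.png 319 221 [29, 28, 26, 25, 26, 26, 25, 28, 42, 68, 95, 114, 125, 129, 130, 130, 130, 130, 129, 128, 126]
side5.png 320 221 [30, 28, 27, 27, 28, 28, 27, 29, 44, 68, 94, 112, 122, 126, 126, 126, 126, 126, 127, 127, 126]
side5.png 334 221 [40, 49, 64, 89, 114, 130, 135, 131, 121, 111, 108, 111, 113, 114, 114, 113, 114, 117, 121, 123, 124]
side5.png 335 221 [56, 71, 88, 111, 134, 147, 150, 146, 136, 126, 123, 125, 125, 125, 125, 125, 124, 122, 121, 121, 123]
```

Emit:
{"op": "creep_tool", "data": {
  "segments": [
    [0, -0.001, 0, 0, 0],
    [0, -0.002, 0, 0, 0],
    [0, -0.002, 0, 0, 0],
    [0, -0.001, 0, 0, 0],
    [0, 0, 0, 0, 0]
  ]
}}

```text
time: 12.5
position: [0.5084, -0.0166, 0.1141]
tool_rot: [3.114, 0.402, -0.001]
ft_force: [-3.3, 0.7, 13.5]
grip_width: 0.143
grip_force: 45.0
```

Emit:
{"op": "creep_tool", "data": {
  "segments": [
    [0, 0.001, 0, 0, 0],
    [0, 0.002, 0, 0, 0],
    [0, 0.002, 0, 0, 0],
    [0, 0.001, 0, 0, 0],
    [0, 0, 0, 0, 0]
  ]
}}

```text
time: 13.0
position: [0.5084, -0.0165, 0.1141]
tool_rot: [3.114, 0.403, -0.001]
ft_force: [-2.9, -2.8, 12.0]
grip_width: 0.144
grip_force: 45.0
```

Emit:
{"op": "creep_tool", "data": {
  "segments": [
    [0.001, 0, 0, 0, 0],
    [0.002, 0, 0, 0, 0],
    [0.003, 0, 0, 0, 0],
    [0.003, 0, 0, 0, 0]
  ]
}}

```text
time: 13.4
position: [0.5086, -0.0165, 0.1141]
tool_rot: [3.113, 0.402, -0.012]
ft_force: [-11.4, -2.5, 21.9]
grip_width: 0.147
grip_force: 45.0
```

Emit:
{"op": "creep_tool", "data": {
  "segments": [
    [-0.002, 0, 0, 0, 0],
    [-0.0035, 0, 0, 0, 0],
    [-0.0035, 0, 0, 0.03, 0],
    [-0.0035, 0, 0, 0.06, 0],
    [-0.0035, 0, 0, 0.06, 0]
  ]
}}

```text
time: 13.9
position: [0.5092, -0.0164, 0.1141]
tool_rot: [3.125, 0.31, 0.004]
ft_force: [0.8, -1.1, 7.8]
grip_width: 0.142
grip_force: 45.1
```

```bash
python3 -c "
from h import *
s=ctrl.get_state();print(s['torque'],delta(s['position']))"
```

```text
[-0.19639709 -0.19954557  0.26126907] ([0.0, 0.0, 0.0], None, np.float64(0.1977))
```

Emit:
{"op": "creep_tool", "data": {
  "segments": [
    [0, 0, 0, -0.03, 0],
    [0, 0, 0, -0.06, 0],
    [0, 0, 0, -0.09, 0],
    [0, 0, 0, -0.12, 0],
    [0, 0, 0, -0.12, 0]
  ]
}}

```text
time: 14.4
position: [0.5091, -0.0167, 0.1141]
tool_rot: [3.101, 0.495, 0.003]
ft_force: [-0.1, -0.4, 9.8]
grip_width: 0.146
grip_force: 45.1
```

```bash
python3 -c "
from h import *
s=ctrl.get_state();print(s['torque'],delta(s['position']))"
```

```text
[-0.22356869 -0.05936859 -0.2322328 ] ([0.0, 0.0, 0.0], None, np.float64(0.3167))
```

Run:
```python
from h import *
q=lambda p,y:[p[0],p[1],y]
def line(p,yaw,u): # v of grip top far/near edges at column u
    o=[]
    for s in(-.0065,.0065):
        a=proj("side",W(q(p,yaw),[[.021,s,p[2]+.0201],[-.021,s,p[2]+.0201]]));o.append(round(np.interp(u,a[:,0],a[:,1]),2))
    return o
print("side0",[line((.5541,.296,.0579),.336,u) for u in(262,268,274)])
print("side3",[line((.5541,.296,.1774),.336,u) for u in(257,278)])
A=(.5126,-.0154,.1334);B=(.5084,-.0165,.1141)
a=cv2.imread("pics/side4.png");b=cv2.imread("pics/side5.png")
for (u0,u1,v0,v1) in((306,338,228,256),(312,336,236,258),(305,340,226,244)):
    T=a[v0:v1,u0:u1];r=cv2.matchTemplate(b[v0-5:v1+22,u0-6:u1+14],T,cv2.TM_CCOEFF_NORMED)
    _,m,_,(x,y)=cv2.minMaxLoc(r);sub=lambda l,c,h:(l-h)/(2*(l-2*c+h))
    print(m,x-6+sub(r[y,x-1],r[y,x],r[y,x+1]),y-5+sub(r[y-1,x],r[y,x],r[y+1,x]))
for h in(-.01,.03): print("pred",np.diff(proj("side",[[A[0],A[1]+.03,A[2]+h-.03],[B[0],B[1]+.03,B[2]+h-.03]]),axis=0))
print("px per mm z",np.diff(proj("side",[[.51,0,.1],[.51,0,.101]]),axis=0))
```

```text
side0 [[np.float64(346.9), np.float64(352.45)], [np.float64(346.02), np.float64(351.56)], [np.float64(345.14), np.float64(350.66)]]
side3 [[np.float64(276.89), np.float64(281.69)], [np.float64(274.34), np.float64(279.1)]]
0.9399760365486145 2.2681074 8.046954
0.8422904014587402 1.5826831 7.764387
0.9618884921073914 2.330309 8.498972
pred [[2.36752893 8.60935373]]
pred [[2.41291197 8.93331795]]
px per mm z [[-0.00745934 -0.45764939]]
```

Emit:
{"op": "creep_tool", "data": {
  "segments": [
    [0, 0, -0.003, 0, 0],
    [0, 0, -0.006, 0.03, 0],
    [-0.0006, 0.0019, -0.006, 0.06, 0],
    [-0.0006, 0.0019, -0.006, 0.06, 0],
    [-0.0006, 0.0019, -0.006, 0.06, 0],
    [-0.0006, 0.0019, -0.006, 0.06, 0]
  ]
}}

```text
time: 15.0
position: [0.5075, -0.018, 0.1181]
tool_rot: [-3.115, -0.404, 0.001]
ft_force: [1.1, 1.6, -4.6]
grip_width: 0.146
grip_force: 45.0
```

```bash
python3 -c "
from h import *
s=ctrl.get_state();print(s['torque'],delta([.5093,-.0190,.113],.2584))"
```

```text
[ 0.18590708 -0.66100903  0.02499839] ([0.0014, 0.0015, 0.0051], np.float64(-0.0005), np.float64(0.2579))
```

Emit:
{"op": "creep_tool", "data": {
  "segments": [
    [0.0014, 0.0015, 0, 0, 0],
    [0.0014, 0.0015, 0.001, 0, 0],
    [0.0014, 0.0015, 0.003, 0, 0],
    [0.0014, 0.0015, 0.004, 0, 0],
    [0.0014, 0.0015, 0.005, 0, 0],
    [0.0014, 0.0015, 0.0055, 0, 0],
    [0.0014, 0.0015, 0.0055, 0, 0]
  ]
}}

```text
time: 15.7
position: [0.5093, -0.0186, 0.1142]
tool_rot: [3.115, 0.404, -0.002]
ft_force: [-4.2, 3.2, 8.0]
grip_width: 0.147
grip_force: 45.0
```

```bash
python3 -c "
from h import *
s=ctrl.get_state();print(s['torque'])"
```

```text
[ 5.70578839e-01  1.09098462e+00 -1.03765328e-03]
```

Emit:
{"op": "creep_tool", "data": {
  "segments": [
    [0, 0, -0.003, 0, 0],
    [0, 0, -0.005, 0, 0],
    [-0.0031, -0.0018, -0.005, 0, 0],
    [-0.0031, -0.0018, -0.005, 0, 0],
    [-0.0031, -0.0018, -0.003, 0, 0],
    [-0.0031, -0.0018, -0.001, 0, 0],
    [-0.0031, -0.0018, 0, 0, 0],
    [-0.0031, -0.0018, 0.0005, 0, 0],
    [-0.0031, -0.0018, 0.0005, 0, 0]
  ]
}}

```text
time: 16.6
position: [0.5082, -0.018, 0.1142]
tool_rot: [3.115, 0.404, 0.006]
ft_force: [3.6, 2.3, 6.4]
grip_width: 0.145
grip_force: 45.0
```

```bash
python3 -c "
from h import *
s=ctrl.get_state();print(s['torque'])"
```

```text
[ 0.49332952 -0.72293054  0.02738408]
```

Emit:
{"op": "creep_tool", "data": {
  "segments": [
    [0, 0, -0.004, 0, 0],
    [0, 0, -0.005, 0, 0],
    [0, 0, -0.005, 0, 0],
    [0, 0, -0.005, 0, 0],
    [0, 0, -0.005, 0, 0],
    [0, 0, -0.005, 0, 0],
    [0, 0, -0.005, 0, 0]
  ]
}}

```text
time: 17.3
position: [0.5066, -0.0185, 0.117]
tool_rot: [-3.115, -0.403, -0.002]
ft_force: [5.5, 1.9, -4.9]
grip_width: 0.143
grip_force: 45.0
```

Emit:
{"op": "creep_tool", "data": {
  "segments": [
    [0, 0, 0.001, 0, 0],
    [0, 0, 0.002, 0, 0],
    [0, 0, 0.0025, 0, 0],
    [0, 0, 0.0025, 0, 0]
  ]
}}

```text
time: 17.7
position: [0.5067, -0.0185, 0.1151]
tool_rot: [3.115, 0.403, 0.002]
ft_force: [4.8, 1.2, -1.4]
grip_width: 0.146
grip_force: 45.0
```

Emit:
{"op": "creep_tool", "data": {
  "segments": [
    [0, 0, 0.0005, 0, 0],
    [0, 0, 0.001, 0, 0],
    [0, 0, 0.001, 0, 0]
  ]
}}

```text
time: 18.0
position: [0.5072, -0.0183, 0.1147]
tool_rot: [3.115, 0.404, 0.003]
ft_force: [6.1, 1.6, 1.5]
grip_width: 0.146
grip_force: 45.0
```

Emit:
{"op": "creep_tool", "data": {
  "segments": [
    [0, 0, 0.0005, 0, 0],
    [0, 0, 0.001, 0, 0],
    [0, 0, 0.001, 0, 0]
  ]
}}

```text
time: 18.3
position: [0.5077, -0.018, 0.1144]
tool_rot: [3.115, 0.404, 0.005]
ft_force: [5.2, 2.5, 6.0]
grip_width: 0.148
grip_force: 45.0
```

Run:
```python
from h import *
c=(.5088,-.0168)
def low(P,u):
    a=proj("side",P);h=len(a);s=[np.interp(u,*(a[k][np.argsort(a[k][:,0])].T)) for k in [a[:,1]>a[:,1].mean()]];return s[0].round(1)
us=np.array([306,308,310,312,314,316,318])
D=circ(.05,.048,*c);print("disc near edge",low(D,us))
for b in(.048,.0561): print("foot bottom at",b,low(circ(.044,b,.5086,-.0165),us),"top",low(circ(.044,b+.012,.5086,-.0165),us))
im=cv2.imread("pics/side5.png").astype(int);i4=cv2.imread("pics/side4.png").astype(int)
for u in us: print(u,"v255:",im[255:285,u].mean(1).astype(int).tolist())
for u in us[1::3]: print("s4",u,"v255:",i4[255:285,u].mean(1).astype(int).tolist())
```

```text
disc near edge [273.  274.2 275.1 275.8 276.4 276.9 277.2]
foot bottom at 0.048 [270.  271.8 273.  273.9 274.7 275.2 275.6] top [264.9 266.6 267.8 268.7 269.4 269.9 270.3]
foot bottom at 0.0561 [266.6 268.3 269.5 270.4 271.1 271.6 272. ] top [261.4 263.1 264.2 265.1 265.7 266.3 266.7]
306 v255: [150, 153, 165, 183, 197, 204, 205, 200, 194, 181, 161, 137, 130, 162, 202, 224, 230, 224, 200, 167, 152, 150, 151, 152, 152, 153, 153, 156, 164, 176]
308 v255: [165, 187, 203, 208, 211, 211, 211, 211, 210, 209, 204, 187, 159, 136, 132, 157, 201, 226, 226, 204, 168, 151, 151, 152, 152, 155, 161, 178, 195, 209]
310 v255: [153, 162, 157, 152, 161, 182, 196, 202, 207, 210, 209, 207, 193, 170, 148, 137, 151, 189, 221, 225, 203, 167, 151, 150, 152, 161, 181, 197, 207, 216]
312 v255: [137, 145, 150, 152, 152, 156, 157, 162, 177, 194, 204, 206, 202, 192, 172, 153, 145, 155, 190, 218, 219, 191, 160, 150, 157, 176, 195, 204, 210, 219]
314 v255: [169, 172, 173, 173, 172, 172, 172, 169, 166, 165, 178, 196, 204, 201, 191, 171, 155, 150, 164, 197, 218, 205, 170, 152, 160, 182, 199, 208, 215, 224]
316 v255: [157, 158, 157, 156, 156, 157, 157, 157, 155, 149, 141, 136, 135, 135, 137, 136, 134, 131, 135, 156, 193, 210, 192, 163, 161, 180, 199, 208, 215, 223]
318 v255: [153, 156, 154, 154, 154, 153, 154, 154, 155, 154, 145, 126, 108, 101, 107, 119, 128, 132, 132, 126, 131, 151, 159, 155, 160, 181, 198, 208, 215, 224]
s4 308 v255: [205, 208, 206, 202, 185, 163, 147, 140, 136, 129, 121, 118, 117, 117, 120, 146, 200, 228, 228, 204, 166, 151, 151, 152, 152, 153, 160, 177, 194, 208]
s4 314 v255: [155, 149, 137, 126, 125, 133, 138, 139, 135, 135, 131, 126, 120, 119, 121, 119, 119, 127, 158, 199, 220, 204, 169, 152, 159, 181, 199, 207, 215, 223]
```

Emit:
{"op": "creep_tool", "data": {
  "segments": [
    [0.0025, 0, -0.003, 0, 0],
    [0.0025, 0, -0.0065, 0, 0],
    [0.0025, 0, -0.0065, 0, 0],
    [0.0025, 0, -0.0065, 0, 0],
    [0.0025, 0, -0.0065, 0, 0]
  ]
}}

```text
time: 18.8
position: [0.5077, -0.0181, 0.1189]
tool_rot: [3.116, 0.403, -0.003]
ft_force: [1.9, 0.9, -4.9]
grip_width: 0.138
grip_force: 45.0
```

Emit:
{"op": "creep_tool", "data": {
  "segments": [
    [0.0015, 0, 0, 0, 0],
    [0.003, 0, 0, 0, 0],
    [0.0035, 0, 0, 0, 0],
    [0.0035, 0, 0, 0, 0],
    [0.0035, 0, 0, 0, 0]
  ]
}}

```text
time: 19.3
position: [0.5112, -0.0172, 0.1189]
tool_rot: [3.116, 0.403, -0.003]
ft_force: [-1.4, -0.5, -4.8]
grip_width: 0.145
grip_force: 45.0
```

Emit:
{"op": "creep_tool", "data": {
  "segments": [
    [0.0015, 0, 0, 0, 0],
    [0.003, 0, 0, 0, 0],
    [0.004, 0, 0, 0, 0],
    [0.004, 0, 0, 0, 0],
    [0.004, 0, 0, 0, 0]
  ]
}}

```text
time: 19.8
position: [0.5134, -0.0166, 0.1186]
tool_rot: [3.115, 0.403, -0.009]
ft_force: [-6.3, -1.0, -1.5]
grip_width: 0.142
grip_force: 45.0
```

Emit:
{"op": "creep_tool", "data": {
  "segments": [
    [0, 0, -0.001, 0, 0],
    [0, 0, -0.002, 0, 0],
    [0, 0, -0.002, 0, 0]
  ]
}}

```text
time: 20.1
position: [0.5132, -0.0166, 0.12]
tool_rot: [3.116, 0.403, -0.009]
ft_force: [-5.0, -1.7, -5.8]
grip_width: 0.147
grip_force: 45.0
```

Emit:
{"op": "creep_tool", "data": {
  "segments": [
    [0, 0, -0.001, 0, 0],
    [0, 0, -0.002, 0, 0],
    [0, 0, -0.002, 0, 0]
  ]
}}

```text
time: 20.4
position: [0.5145, -0.0163, 0.1229]
tool_rot: [3.115, 0.403, -0.005]
ft_force: [-5.9, -1.6, -3.1]
grip_width: 0.144
grip_force: 45.0
```

Emit:
{"op": "creep_tool", "data": {
  "segments": [
    [0, 0, -0.001, 0, 0],
    [0, 0, -0.002, 0, 0],
    [0, 0, -0.002, 0, 0]
  ]
}}

```text
time: 20.7
position: [0.5179, -0.0155, 0.1264]
tool_rot: [3.115, 0.403, 0.007]
ft_force: [0.3, 0.2, -4.1]
grip_width: 0.139
grip_force: 45.0
```

Emit:
{"op": "creep_tool", "data": {
  "segments": [
    [0, 0, -0.001, 0, 0],
    [0, 0, -0.002, 0, 0],
    [0, 0, -0.002, 0, 0]
  ]
}}

```text
time: 21.0
position: [0.5164, -0.0158, 0.1277]
tool_rot: [3.115, 0.403, 0.002]
ft_force: [-0.2, -0.2, -3.5]
grip_width: 0.142
grip_force: 45.0
```

The jar came free of the pegs only at TCP z of about 0.1246. So z 0.1141 was fully home, with the jar sitting 8 mm lower in the hand than I had assumed. I'll go back, seat it and release.

```bash
python3 -c "
from h import *
print(delta([.5092,-.0172,.1277],.2584))"
```

```text
([-0.0073, -0.0005, 0.0], np.float64(-0.0009), np.float64(0.2575))
```

Emit:
{"op": "creep_tool", "data": {
  "segments": [
    [-0.004, -0.0003, 0, 0, 0],
    [-0.0073, -0.0005, 0, 0, 0],
    [-0.0073, -0.0005, 0, 0, 0],
    [-0.0073, -0.0005, 0, 0, 0],
    [-0.0073, -0.0005, 0.003, 0, 0],
    [-0.0073, -0.0005, 0.006, 0, 0],
    [-0.0073, -0.0005, 0.009, 0, 0],
    [-0.0073, -0.0005, 0.0115, 0, 0],
    [-0.0073, -0.0005, 0.0125, 0, 0],
    [-0.0073, -0.0005, 0.0125, 0, 0]
  ]
}}

```text
time: 22.0
position: [0.5086, -0.0173, 0.1146]
tool_rot: [-3.115, -0.403, 0.0]
ft_force: [0.4, 0.7, -4.4]
grip_width: 0.143
grip_force: 45.0
```

Emit:
{"op": "creep_tool", "data": {
  "segments": [
    [0, 0, 0.001, 0, 0],
    [0, 0, 0.0015, 0, 0],
    [0, 0, 0.0015, 0, 0],
    [0, 0, 0.0015, 0, 0]
  ]
}}

```text
time: 22.4
position: [0.5086, -0.017, 0.1142]
tool_rot: [3.115, 0.404, -0.0]
ft_force: [-4.1, 0.6, 6.3]
grip_width: 0.143
grip_force: 45.0
```

Emit:
{"op": "creep_tool", "data": {
  "segments": [
    [0, 0, -0.001, 0, 0],
    [0, 0, -0.001, 0, 0],
    [0, 0, -0.001, 0, 0.5],
    [0, 0, -0.001, 0, 0.5],
    [0, 0, -0.001, 0, 0.5],
    [0, 0, -0.001, 0, 0.5],
    [0, 0, -0.001, 0, 0.5],
    [0, 0, -0.02, 0, 0.5],
    [0, 0, -0.05, 0, 0.5],
    [0, 0, -0.08, 0, 0.5],
    [0, 0, -0.1, 0, 0.5],
    [0, 0, -0.12, 0, 0.3],
    [0, 0, -0.12, 0, 0],
    [0, 0, -0.12, 0, 0]
  ]
}}

```text
time: 23.8
position: [0.5086, -0.0174, 0.2331]
tool_rot: [3.115, 0.403, 0.0]
ft_force: [-0.6, -0.2, 0.1]
grip_width: 0.31
grip_force: 0.0
```

Run:
```python
from h import *
im=ctrl.get_image("side")[:,:,::-1];cv2.imwrite("pics/side6.png",im)
b=cv2.imread("pics/side5.png")
for (u0,u1,v0,v1) in((306,338,240,262),(303,342,250,262)):
    T=b[v0:v1,u0:u1];r=cv2.matchTemplate(im[v0-10:v1+10,u0-10:u1+10],T,cv2.TM_CCOEFF_NORMED);_,m,_,l=cv2.minMaxLoc(r);print(m,l[0]-10,l[1]-10)
S=W([*W(MILL,[0,0,0])[0][:2],MILL[2]],[.02,.05,.062])[0]
# mill corrected so that seat = (.5089,-.0172)
M=MILL+np.r_[np.array([.5089,-.0172])-W(MILL,[.02,-.012,0])[0][:2],0];print("mill",M)
piv=W(M,[.02,.05,0])[0][:2]
for a in(0,.1,1.9):
    t=1.9-a;print("knob",a,W(M,[.02+.034*np.cos(t),.05+.034*np.sin(t),.105])[0])
```

```text
0.6691471338272095 0 -2
0.6559087038040161 0 1
mill [ 0.48649746 -0.01070953  0.25842   ]
knob 0 [0.47420661 0.07103814 0.105     ]
knob 0.1 [0.47712575 0.07277854 0.105     ]
knob 1.9 [0.52592672 0.0514301  0.105     ]
```

Emit:
{"op": "creep_tool", "data": {
  "segments": [
    [-0.015, -0.04, 0, 0, 0],
    [-0.03, -0.08, 0, 0, 0],
    [-0.038, -0.102, 0.03, 0, 0],
    [-0.038, -0.102, 0.07, 0, 0],
    [-0.038, -0.102, 0.11, 0, 0],
    [-0.038, -0.102, 0.135, 0, 0],
    [-0.038, -0.102, 0.146, 0, 0],
    [-0.038, -0.102, 0.146, 0, 0],
    [-0.038, -0.102, 0.146, 0, 0]
  ]
}}

```text
time: 24.75
position: [0.4465, 0.0718, 0.0879]
tool_rot: [-3.115, -0.403, -0.001]
ft_force: [0.2, 0.1, 0.6]
grip_width: 0.004
grip_force: 0.0
```

Run:
```python
from h import *
M=np.array([.4865,-.01071,.25842]);s=ctrl.get_state();p=s["position"]
print(W([0,0,-M[2]],[p[0]-M[0],p[1]-M[1],p[2]]))
for n,x,y,w in(("side",280,200,100),):
    im=ctrl.get_image(n)[:,:,::-1];cv2.imwrite("pics/side7.png",im)
    print(proj("side",p))
```

```text
[[-0.01760857  0.09003561  0.08793595]]
[[354.18686571 271.01737608]]
```

Emit:
{"op": "creep_tool", "data": {
  "segments": [
    [0.008, 0, 0, 0, 0],
    [0.015, 0, 0, 0, 0],
    [0.0206, 0, 0, 0, 0],
    [0.027, 0, 0, 0, 0],
    [0.033, 0.001, 0, 0, 0],
    [0.0375, 0.0015, 0, 0, 0],
    [0.0417, 0.002, 0, 0, 0],
    [0.0452, 0.004, 0, 0, 0],
    [0.0487, 0.006, 0, 0, 0],
    [0.0505, 0.008, 0, 0, 0],
    [0.0521, 0.01, 0, 0, 0],
    [0.0537, 0.012, 0, 0, 0],
    [0.0552, 0.014, 0, 0, 0],
    [0.0575, 0.016, 0, 0, 0],
    [0.0594, 0.018, 0, 0, 0],
    [0.0594, 0.018, 0, 0, 0],
    [0.0594, 0.018, 0, 0, 0]
  ]
}}

```text
time: 26.5
position: [0.5086, 0.0693, 0.0876]
tool_rot: [3.116, 0.403, 0.002]
ft_force: [-0.5, 0.3, 0.4]
grip_width: 0.004
grip_force: 0.0
```

Run:
```python
from h import *
s=ctrl.get_state();print(s["ft_force"],s["position"])
im=ctrl.get_image("side")[:,:,::-1];cv2.imwrite("pics/side8.png",im)
M=np.array([.4865,-.01071,.25842])
for a in np.arange(0,2,.2):
    t=1.9-a;print(round(a,1),proj("side",W(M,[.02+.034*np.cos(t),.05+.034*np.sin(t),.10])).round(1))
g=im.max(2);
for v in range(250,272,4): print(v,g[v,285:345:1].tolist())
```

```text
[-0.54964821  0.26096287  0.43140552] [0.50860022 0.06932545 0.08756331]
0.0 [[339.1 264.4]]
0.2 [[335.6 265. ]]
0.4 [[332.  265.4]]
0.6 [[328.2 265.4]]
0.8 [[324.6 265. ]]
1.0 [[321.2 264.3]]
1.2 [[318.2 263.3]]
1.4 [[315.8 262. ]]
1.6 [[313.9 260.6]]
1.8 [[312.7 258.9]]
250 [160, 161, 160, 160, 159, 162, 163, 163, 164, 151, 112, 67, 51, 54, 56, 59, 60, 62, 60, 51, 35, 29, 41, 60, 73, 73, 66, 47, 33, 26, 28, 27, 29, 28, 27, 28, 30, 26, 26, 27, 28, 26, 29, 28, 29, 28, 28, 27, 27, 27, 26, 29, 29, 29, 27, 30, 28, 36, 48, 57]
254 [179, 179, 179, 179, 180, 180, 180, 180, 181, 174, 148, 111, 121, 146, 149, 139, 115, 89, 79, 71, 49, 31, 29, 36, 45, 46, 38, 31, 27, 28, 28, 25, 31, 31, 30, 27, 26, 29, 31, 28, 28, 31, 31, 29, 28, 28, 26, 31, 28, 30, 29, 28, 31, 31, 31, 31, 32, 32, 32, 34]
258 [240, 239, 239, 239, 239, 239, 239, 238, 235, 230, 207, 142, 110, 134, 143, 126, 95, 78, 76, 74, 67, 65, 64, 60, 47, 34, 28, 31, 31, 29, 30, 31, 30, 29, 27, 31, 29, 2
[... 252 characters left out ...]
 29, 30, 25, 29, 29, 30, 27, 28, 29, 31, 25, 27, 43, 91, 143, 169, 174, 173, 172, 169, 168, 165, 162, 158, 153, 145, 133, 117, 114, 147, 196]
266 [240, 240, 239, 240, 240, 240, 240, 237, 222, 190, 154, 119, 85, 83, 110, 131, 158, 172, 168, 154, 126, 108, 107, 106, 88, 56, 30, 28, 28, 31, 29, 29, 27, 28, 29, 29, 26, 26, 28, 26, 26, 34, 64, 101, 125, 140, 145, 145, 139, 132, 124, 116, 111, 107, 105, 106, 108, 114, 138, 168]
270 [239, 239, 240, 240, 240, 241, 243, 234, 156, 70, 48, 52, 55, 65, 95, 126, 140, 145, 146, 143, 133, 124, 119, 114, 107, 82, 53, 36, 36, 37, 37, 39, 41, 42, 45, 50, 49, 52, 54, 55, 56, 55, 58, 64, 64, 61, 61, 74, 93, 110, 117, 125, 129, 129, 129, 127, 130, 136, 139, 156]
```

Emit:
{"op": "creep_tool", "data": {
  "segments": [
    [0.003, 0.002, 0, 0, 0],
    [0.005, 0.003, 0, 0, 0],
    [0.005, 0.003, 0, 0, 0]
  ]
}}

```text
time: 26.85
position: [0.514, 0.0677, 0.0874]
tool_rot: [-3.116, -0.403, -0.001]
ft_force: [-1.0, -0.2, -0.0]
grip_width: 0.004
grip_force: 0.0
```

Emit:
{"op": "creep_tool", "data": {
  "segments": [
    [0.002, 0.002, 0, 0, 0],
    [0.003, 0.004, 0, 0, 0],
    [0.003, 0.004, 0, 0, 0]
  ]
}}

```text
time: 27.15
position: [0.5165, 0.0659, 0.0872]
tool_rot: [-3.114, -0.404, 0.003]
ft_force: [-3.2, 3.8, 1.6]
grip_width: 0.008
grip_force: 2.0
```

Emit:
{"op": "creep_tool", "data": {
  "segments": [
    [0, 0.001, 0, 0, 0],
    [0, 0.0025, 0, 0, 0],
    [0, 0.0025, 0, 0, 0]
  ]
}}

```text
time: 27.45
position: [0.5166, 0.0657, 0.0872]
tool_rot: [-3.111, -0.406, 0.003]
ft_force: [-4.5, 6.5, 1.5]
grip_width: 0.005
grip_force: 4.2
```

Emit:
{"op": "creep_tool", "data": {
  "segments": [
    [0, -0.006, 0, 0, 0],
    [0, -0.012, 0, 0, 0],
    [0, -0.012, -0.04, 0, 0],
    [0, -0.012, -0.08, 0, 0],
    [0, -0.03, -0.12, 0, 0],
    [-0.03, -0.07, -0.12, 0, 0],
    [-0.06, -0.11, -0.12, 0, 0],
    [-0.06, -0.15, -0.12, 0, 0],
    [-0.06, -0.19, -0.12, 0, 0],
    [-0.06, -0.23, -0.12, 0, 0],
    [-0.06, -0.23, -0.12, 0, 0]
  ]
}}

```text
time: 28.55
position: [0.3993, 0.2751, 0.2082]
tool_rot: [-3.111, -0.417, -0.003]
ft_force: [0.0, -1.4, 0.0]
grip_width: 0.005
grip_force: 0.0
```

Run:
```python
from h import *
o=[]
for n,x,y,w,h in(("side",280,215,80,96),("top",275,222,75,90)):
    im=ctrl.get_image(n)[:,:,::-1];cv2.imwrite(f"pics/{n}9.png",im)
    o.append(cv2.resize(im[y:y+h,x:x+w],(400,480),interpolation=cv2.INTER_CUBIC))
cv2.imwrite("pics/g9.png",np.hstack(o))
```

Run:
```python
from h import *
M=MILL
t9,t0=cv2.imread("pics/top9.png"),cv2.imread("pics/top0.png");s9,s0=cv2.imread("pics/side9.png"),cv2.imread("pics/side0.png")
def sh(a,b,c,r,nm):
    x,y=c;T=a[y-r:y+r,x-r:x+r];m=cv2.matchTemplate(b[y-r-6:y+r+6,x-r-6:x+r+6],T,cv2.TM_CCOEFF_NORMED);_,v,_,l=cv2.minMaxLoc(m);print(nm,round(v,3),l[0]-6,l[1]-6)
for nm,c,r in(("bottle",(256,258),11),("ink",(362,238),16),("glass",(435,271),16)): sh(t0,t9,c,r,"top "+nm)
for nm,c,r in(("bottle",(317,312),18),("glass",(355,210),14)): sh(s0,s9,c,r,"side "+nm)
for a in(1.5,1.7,1.9):
    t=1.9-a;print("knob pred",a,proj("top",W(M,[.02+.034*np.cos(t),.05+.034*np.sin(t),.105])).round(1))
u=proj("top",W(M,[.054,.05,.105]))[0].astype(int)
g=t9[u[1]-10:u[1]+10,u[0]-10:u[0]+10].max(2);print(u);print(g)
k=(g<60).astype(np.uint8);n,l,st,ce=cv2.connectedComponentsWithStats(k);print(st,ce+u-10)
print("lid pred u,v range",[f(0).round(1) for f in(proj("top",circ(.035,.099,.5123,-.0163)).min,proj("top",circ(.035,.099,.5123,-.0163)).max)])
for v in range(235,270,6): print(v,t9[v,285:350].mean(1).astype(int).tolist())
```

```text
top bottle 0.997 0 0
top ink 0.999 0 0
top glass 0.995 0 0
side bottle 0.995 0 0
side glass 0.375 -6 6
knob pred 1.5 [[285.7 249.4]]
knob pred 1.7 [[288.1 248. ]]
knob pred 1.9 [[290.7 247. ]]
[290 247]
[[237 238 239 238 237 236 237 238 237 237 238 237 236 236 236 237 238 236
  237 236]
 [238 234 238 236 236 237 237 238 237 236 237 237 237 237 237 236 237 237
  237 237]
 [237 237 238 236 237 237 236 237 238 237 237 237 235 238 237 238 239 239
  238 239]
 [237 238 237 236 236 238 238 235 237 237 237 237 239 238 238 239 237 236
  239 238]
 [238 238 237 237 238 236 238 237 237 237 238 241 239 238 240 238 190 168
  170 174]
 [237 236 238 237 238 239 239 238 239 239 239 238 188 167 169 169 147 140
  148 150]
 [238 239 238 239 241 237 236 238 238 186 175 170 144 144 147 153 154 153
  155 151]
 [239 237 239 241 239 189 167 172 174 139 103 121 143 155 155 159 157 156
  155 156]
 [238 183 166 172 172 144 146 152 107  78  50  55  92 150 161 156 156 157
  154 158]
 [175 144 142 153 156 150 153 151  77  33  33  27  40 100 156 152 156 160
  160 154]
 [149 155 159 158 161 163 159 134  59  35  34  
[... 2231 characters left out ...]
 146, 144, 148, 144, 127, 76, 63, 65, 74, 112, 127]
259 [157, 154, 153, 152, 153, 151, 142, 221, 225, 215, 211, 179, 189, 198, 214, 212, 205, 208, 157, 207, 216, 223, 234, 235, 234, 233, 228, 226, 229, 229, 229, 224, 157, 206, 223, 217, 203, 163, 120, 112, 120, 206, 218, 211, 206, 198, 159, 115, 103, 107, 121, 133, 112, 143, 145, 146, 147, 146, 148, 142, 112, 68, 65, 64, 68]
265 [151, 156, 157, 157, 157, 154, 156, 160, 201, 225, 187, 161, 99, 67, 68, 102, 222, 233, 230, 221, 214, 212, 212, 198, 171, 208, 223, 224, 229, 228, 230, 227, 230, 222, 214, 215, 212, 226, 226, 215, 210, 197, 149, 112, 105, 111, 108, 98, 137, 155, 199, 171, 151, 149, 148, 146, 146, 150, 144, 149, 148, 135, 99, 67, 60]
```

```bash
python3 -c "
from bench import ctrl
print(ctrl.close_job())"
```

```text
the job is handed in; nothing more can be done
None
```

I handed the job in at about 29 s: all four switches are off, the jar is home on its pegs, and the clamp is at its stop over the jar's foot; the water glass, ink jar and pigment bottle look unmoved in the last top-camera picture.

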